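# Get the pliers out from under the drying file handles

## Robot

A 7-joint arm with a two-finger parallel gripper is mounted at the origin on a cart in front of the work surface, level with it; the furniture and walls round the work are solid. World frame = base frame: x ahead of the robot, y to its left, z up, the work surface at z = 0. Lengths are in m, angles in rad, forces in N, time in s.
With the tool pointing down it reaches from about 0.4 to 0.85 m from the base axis. Payload 4.5 kg.
Tool frame: the origin (TCP) lies midway between the tips of the shut fingers; the grasp point (between the pads) lies 19 mm behind it; z points along the fingers, y is the line along which they close (so a half turn about z gives the same grasp; the last joint's range is limited). The gripper opens to 85 mm and grips with 20 to 120 N. Pads are 22 mm wide; open, the fingers measure 114 mm over their backs; the gripper's body (76 mm by 85 mm) begins 54 mm behind the grasp point. The pads swing forward as they close: fully open they stand 13 mm farther back than shut.
Start: joints at [-1.149, 0.689, -0.195, 1.565, 0.157, 0.902, -0.215], TCP at [0.236, 0.579, 0.231] pointing down, gripper open.
Joint ranges: [-3.01, 3.01], [-0.46, 2.08], [-1.47, 1.51], [0.13, 2.56], [-1, 4.14], [0.04, 2.09], [-2.66, 2.66]. Speed limits (rad/s): [2.57, 2.57, 3.14, 3.14, 3.14, 3.14, 3.14].

## Interface

Orientations are given as a unit quaternion [x, y, z, w].
In Python, from cell import observe, camera, close_job, boxes_of, cut_out, place_of gives the robot as it stands.
- The arm moves only by the tool arm_command, never from a script. Its argument "commands" is a list that holds one entry, the list of rows, each a list of 7 numbers: the opening in per cent of the stroke, from 0 (shut) to 100 (fully open), then the shift along the world's x, y, z in cm, then the turn, a rotation vector about the world's x, y, z in rad. A call has 1 to 5 rows; each row is the pose to reach, as a shift and turn from the pose commanded when the call began; what a row does not reach only later rows make up. A row lasts 1/10 s, in which the tool goes at most 50 mm and 8.59 degrees, less where a joint would pass 70% of its speed; a pose out of reach is approached as far as the arm can. A call with a gripper value outside its range is refused whole. The fingers move at their own pace and stop on an object; the grip force is fixed at half the most. Time passes only in rows, so rows that repeat a pose let the fingers close. It gives the time, the measured TCP pose, the force, the opening and the grip force at its end, in the units of the state.
- observe(): the state, without advancing time (a new reading comes with each control period).
- camera(name): name is "scene" or "top" or "wrist"; returns a dict with "image" (384x512x3 uint8, red, green, blue), "range_z" (384x512 float32, m along the optical axis (not along the pixel's ray), 0 where there is no reading), "vfov" (degrees; the focal length in pixels is half the picture's height over the tangent of half this angle, whatever the lens; pixels are square), "cx", "cy" (the principal point, pixels), "world_to_cam" (4x4, takes a point from world to camera coordinates). Camera axes: x right, y down, z forward; pixel columns grow to the right and rows downward; lengths in m; the calibration is good to about 2 mm. The wrist camera is an equidistant fisheye: a pixel r from the principal point sees the ray r / f radians off the axis. A picture is of the moment at which its call begins.
- close_job(): hands the job in; it is judged then, once.
Trained networks look in the newest picture that a camera, given by its name, has taken for a name from the list of things; names that differ only in an ending like _2 or _b are one class to them, and where a whole thing is asked for, a point or a joint stands for the part that bears it (a point fixed in the world has none). Each returns a list of dicts, best first, with "score" (0 to 1); they miss things now and then, are a little off and sometimes report something else, mostly with a low value. They report only what shows in the picture. A call takes as long as a camera call. They do not tell look-alikes from the thing itself.
- boxes_of(camera, thing): "extent" ([left, top, right, bottom] as shares, 0 to 1, of the picture: columns of its width, rows of its height, round what is visible of it).
- cut_out(camera, thing): "pixels" (384x512 bool, what is visible of it) and "extent" ([left, top, right, bottom] as shares, 0 to 1, of the picture: columns of its width, rows of its height, round what is visible of it).
- place_of(camera, thing): "centre" ([column, row] as shares, 0 to 1, of the picture: columns of its width, rows of its height: a listed point, or the origin of a listed thing).
The state is a dict: "time_s": time; "joint_positions": joint angles; "qvel": joint speeds; "joint_efforts": joint torques, N m; "tcp_pos": TCP position; "ee_rot": TCP orientation; "ft_force": force on the tool from outside, world axes, zero at the start; "moment": the same for the moment, N m; "width": finger opening in m; "grip_force": force on a finger pad.
Only numpy, scipy, OpenCV 4.12 (cv2) and the standard library are available. Lean on these libraries where they do the work, as an engineer would, in place of code of your own. Each camera call takes 0.05 s, during which the arm holds its last target. There are 200 camera calls.

## Task

The pliers are lying in the drying rack underneath the two freshly oiled file handles. First lift both handles off and lay them flat on the wooden board, then take the pliers out and lay them flat in the steel tool tray, and only then lay each handle back across the rack exactly where it lay before, between the same pegs and not swapped. Do not disturb the glue bottle, the tamper or the nail block.

Things in the scene. Friction and masses are not known exactly. Their poses are not given: they have to be found in the camera images.
- rack: Drying rack, open wooden box, fixed, 118 (x) by 180 mm (y); origin at centre of underside, z up. Floor 6 mm thick, two slats across it (y = -40, +62 mm) 10 mm high. Side rails along y at x = +-55 mm, 8 mm thick, top at z = 40 mm; end boards at y = +-87 mm, top 22 mm. Each rail has pegs (8 mm thick, top 54 mm) at y = +-16 and +-64 mm: two resting places, at y = -40 and +40 mm, 40 mm wide, one handle across the rails in each.
- thick_mid (a point): Middle of the thick pale file handle: loose, wooden, 135 mm long (along its own y), 30 mm thick, 50 g, does not roll. At the start it lies across the rack's rails in one of the two resting places (either one), underside on the rails, middle 55 mm above the bench.
- slim_mid (a point): Middle of the slim, darker reddish-brown file handle: loose, wooden, 140 mm long (along its own y), 25 mm thick, 50 g, does not roll. At the start it lies across the rails in the other resting place, middle 52.5 mm above the bench.
- pliers: Closed pliers, blue handles, steel jaws, flat on the rack's slats (underside 16 mm above the bench) along its y, partly hidden under both file handles: 144 mm long (own y; handles towards +y, jaws towards -y), 42 mm wide across the handles (y = +14 to +72 mm), 11 mm thick, 150 g. Origin at the middle of the underside. Grasp across the handles, at about y = +30 mm.
- board: Plain pale wooden board, fixed, 150 mm (its x) by 220 mm (its y), 12 mm thick, the side area for the handles: room for both side by side, each along the board's x. Origin at the centre of the underside. Its side (left or right of the rack), position and yaw vary.
- tool_tray: Shallow steel tool tray, fixed, 110 mm (its x) by 200 mm (its y), rim 20 mm high, walls and floor 3 mm thick, 104 by 194 mm inside. Origin at the centre of the underside. It stands on the other side of the rack from the board; position and yaw vary.
- glue_bottle: Bystander: small white glue bottle with a red cap, 29 mm wide, 110 mm high, loose, standing behind the rack. Origin at the centre of its foot. Leave alone.
- tamper: Bystander: steel hand tamper on a black foot, 51 mm wide, 166 mm high, loose, standing behind the rack. Origin at the centre of its foot. Leave alone.
- nail_block: Bystander: small wooden block with two upright nails, 30 x 55 x 38 mm, loose, behind the rack. Origin at the centre of its underside. Leave alone.
Things that resemble listed ones, but are neither listed nor needed, are in the scene too. Leave any yellow look-alike of the pliers alone.

How it is judged:
On the way, in this order (a step that is already met when the one before it is completed fails the run):
1. both file handles lie flat on the wooden board, released, while the pliers are still in the rack (x of thick_mid in the frame of board between -0.075 and 0.075 m and y of thick_mid in the frame of board between -0.11 and 0.11 m and z of thick_mid in the frame of board between 0.02 and 0.034 m and contact force between each of the fingers, the fingers and anything else below 0.2 N and x of slim_mid in the frame of board between -0.075 and 0.075 m and y of slim_mid in the frame of board between -0.11 and 0.11 m and z of slim_mid in the frame of board between 0.018 and 0.032 m and distance of pliers from where it was at the start of the episode below 0.03 m), for 0.2 s.
2. the pliers lie flat in the tool tray, released, with both handles still on the board (x of pliers in the frame of tool_tray between -0.05 and 0.05 m and y of pliers in the frame of tool_tray between -0.09 and 0.09 m and z of pliers in the frame of tool_tray between -0.003 and 0.009 m and angle between pliers's own z axis and vertical below 0.12 rad and contact force between each of the fingers, the fingers, the fingers and anything else below 0.2 N and linear speed of pliers below 0.03 m/s and x of thick_mid in the frame of board between -0.075 and 0.075 m and y of thick_mid in the frame of board between -0.11 and 0.11 m and z of thick_mid in the frame of board between 0.02 and 0.034 m and x of slim_mid in the frame of board between -0.075 and 0.075 m and y of slim_mid in the frame of board between -0.11 and 0.11 m and z of slim_mid in the frame of board between 0.018 and 0.032 m), for 0.2 s.
At the end, for the whole second after the job is handed in: Each file handle is back where it lay at the start (its middle within 13 mm), across the rails (within 0.2 rad); the pliers lie flat in the tool tray; all three are released and stay there (distance of each of thick_mid, slim_mid from where it was at the start of the episode below 0.013 m and angle between the y axis of each of thick_mid, slim_mid and the x axis of rack, either way round below 0.2 rad and contact force between each of the fingers, the fingers, the fingers and anything else below 0.2 N and x of pliers in the frame of tool_tray between -0.05 and 0.05 m and y of pliers in the frame of tool_tray between -0.09 and 0.09 m and z of pliers in the frame of tool_tray between -0.003 and 0.009 m and angle between pliers's own z axis and vertical below 0.12 rad and linear speed of pliers below 0.03 m/s); the robot touches nothing.
It fails at once if the glue bottle is shoved or knocked over (distance of glue_bottle from where it was at the start of the episode above 0.02 m or angle between glue_bottle's own z axis and vertical above 0.3 rad).
It fails at once if the tamper is shoved or knocked over (distance of tamper from where it was at the start of the episode above 0.02 m or angle between tamper's own z axis and vertical above 0.3 rad).
It fails at once if the nail block is shoved or knocked over (distance of nail_block from where it was at the start of the episode above 0.02 m or angle between nail_block's own z axis and vertical above 0.3 rad).
It also fails if it takes over 99 s, if anything falls off the work surface, if the arm or the gripper's body presses on something with over 40 N, if the wrist force passes 120 N, or if a joint passes its speed limit or range.

## Working session

There is one attempt and no reset: what is moved stays moved. The work goes in short steps, Python scripts to look and compute and a tool call to move; the robot and the scene stay as the last step left them, time stands still between calls to the robot, and variables do not carry over. Pictures are saved under pics/ and viewed, at most 14 in all, crops included, and the job is handed in when it is done.

Besides the shell and the picture viewer there is one more tool, called after "Request:" as name([rows], argument=value, ...), one row to a line, values as JSON. arm_command: Moves the arm, as the interface text tells. Its arguments: {"type":"object","properties":{"commands":{"type":"array"}},"required":["commands"]}

```bash
mkdir -p pics
cat > h.py <<'E'
import numpy as np, cv2
from cell import *
def cloud(c):
    h,w=c["range_z"].shape; f=h/2/np.tan(np.radians(c["vfov"])/2)
    v,u=np.mgrid[:h,:w]; z=c["range_z"]
    P=np.stack([(u-c["cx"])/f*z,(v-c["cy"])/f*z,z],-1)
    T=np.linalg.inv(c["world_to_cam"]); W=P@T[:3,:3].T+T[:3,3]; W[z<=0]=np.nan
    return W
def save(c,n): cv2.imwrite("pics/"+n,cv2.cvtColor(c["image"],cv2.COLOR_RGB2BGR))
E
python3 - <<'E'
from h import *
o=observe(); print(o)
for n in("top","scene"):
    c=camera(n); save(c,n+"0.png"); W=cloud(c); np.save(n+".npy",W)
    for t in["rack","thick_mid","slim_mid","pliers","board","tool_tray","glue_bottle","tamper","nail_block"]:
        for r in cut_out(n,t)[:3]:
            m=r["pixels"]; p=W[m]; v,u=np.nonzero(m)
            print(n,t,round(r["score"],2),(np.array(r["extent"])*[512,384,512,384]).astype(int),np.nanmedian(p,0).round(3),np.nanpercentile(p[:,2],[5,95]).round(3))
E
```

```text
{'time_s': 0.0, 'joint_positions': array([-1.14917756,  0.68999777, -0.19448358,  1.56638513,  0.15731733,
        0.90250102, -0.21509892]), 'qvel': array([-1.09755765e-03, -1.18295368e-04,  5.51364489e-06,  1.04700834e-03,
        1.15844030e-03, -7.49485906e-04, -9.74232499e-05]), 'joint_efforts': array([ 1.97427482e-05, -5.39619827e+01, -1.26626763e+00, -1.58537632e+01,
        9.12702119e-03,  9.58636694e-03, -1.38018279e-05]), 'tcp_pos': array([0.23617049, 0.57793529, 0.23046373]), 'ee_rot': array([ 1.92658205e-01,  9.81265466e-01, -9.44651045e-04, -9.82023581e-05]), 'ft_force': array([-0.80203812, -0.36659459,  0.75381515]), 'moment': array([-0.01672552, -0.00426775, -0.02764346]), 'grip_force': 0.0, 'width': 0.08545373580814775}
top thick_mid 0.86 [214 211 236 257] [0.486 0.063 0.067] [0.06  0.072]
top slim_mid 0.75 [187 203 213 250] [0.51  0.14  0.062] [0.053 0.068]
top pliers 0.67 [191 216 237 239] [0.508 0.107 0.025] [0.008 0.031]
top pliers 0.55 [362 233 381 279] [ 0.431 -0.385  0.01 ] [0.004 0.015]
top tool_tray 0.88 [116 191 160 257] [0.518 0.331 0.003] [-0.002  0.018]

[... 308 characters left out ...]
67 246 225] [0.494 0.06  0.01 ] [0.002 0.043]
scene slim_mid 0.58 [189 173 230 188] [0.505 0.138 0.059] [0.05  0.065]
scene pliers 0.71 [281 289 320 335] [ 0.442 -0.384  0.009] [0.003 0.012]
scene board 0.77 [234 208 315 274] [ 0.545 -0.158  0.011] [0.005 0.014]
scene board 0.43 [201 187 239 205] [0.487 0.058 0.064] [0.051 0.07 ]
scene board 0.31 [193 177 242 222] [0.492 0.058 0.009] [0.002 0.044]
scene tool_tray 0.66 [151 139 212 183] [0.512 0.336 0.004] [-0.001  0.018]
scene glue_bottle 0.44 [270 145 276 167] [0.762 0.1   0.041] [-0.001  0.079]
scene tamper 0.6 [286 145 301 184] [ 0.764 -0.     0.048] [0.009 0.158]
scene nail_block 0.3 [287 144 302 183] [ 0.764 -0.     0.046] [0.008 0.158]
```

Run:
```python
import cv2
a=cv2.imread("pics/top0.png"); cv2.imwrite("pics/top0c.png",cv2.resize(a[110:300,100:400],None,fx=2.66,fy=2.66,interpolation=cv2.INTER_CUBIC))
```

```text
(no output)
```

View pics/top0c.png

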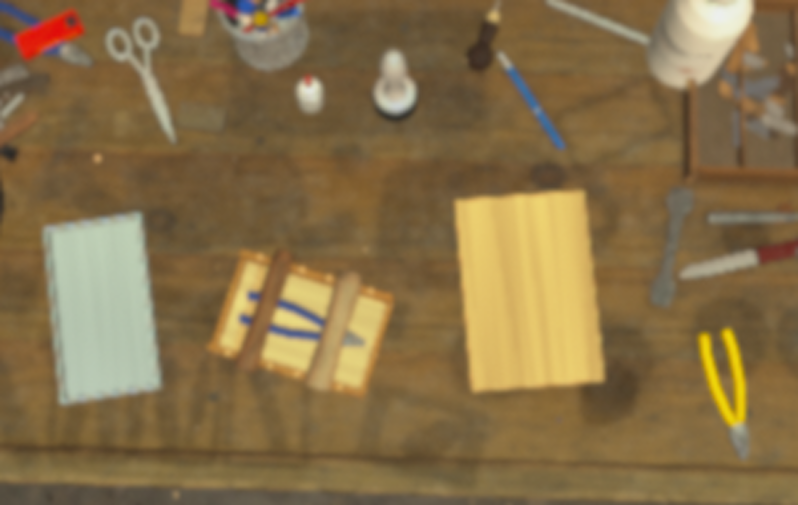

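View pics/scene0.png

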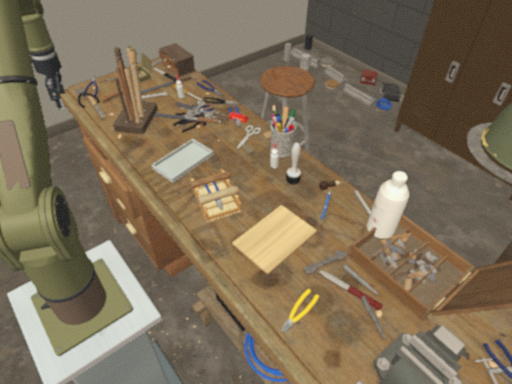

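Top crop: the slim dark handle is at about (265,310), the thick pale one at (335,330), and the blue pliers lie under both in the rack. The board is at (530,290) and the tray at (100,305). There are two pliers: the blue ones in the rack fit the description, and the yellow ones at (725,390) are the look-alike to leave. Next I fit poses and go closer.

Run:
```python
from h import *
W=np.load("top.npy"); X,Y,Z=np.moveaxis(W,-1,0)
def rect(m,n):
    m=m.astype(np.uint8); k,l,s,_=cv2.connectedComponentsWithStats(m); i=1+np.argmax(s[1:,4]); p=W[l==i][:,:2]*1000
    (c,d,a)=cv2.minAreaRect(p.astype(np.float32)); print(n,s[i,4],np.round(c,1),np.round(d,1),round(a,1),np.nanmedian(Z[l==i]).round(4))
def box(x0,x1,y0,y1): return (X>x0)&(X<x1)&(Y>y0)&(Y<y1)
rect(box(.4,.7,-.3,-.05)&(Z>.007)&(Z<.03),"board")
rect(box(.38,.65,.23,.43)&(Z>.012),"trayrim"); rect(box(.38,.65,.23,.43)&(Z>.0075),"trayrim2")
rect(box(.38,.62,-.03,.25)&(Z>.008),"rack")
rect(box(.38,.62,-.03,.1)&(Z>.058),"thick"); rect(box(.38,.62,.11,.2)&(Z>.056),"slim")
```

```text
board 3396 [ 554.1 -153.6] [220.7 152.9] 6.3 0.0122
trayrim 310 [517.8 328.5] [201.4 112.2] 11.0 0.0184
trayrim2 385 [517.6 329.2] [201.4 114. ] 11.1 0.0173
rack 1753 [505.8 100.4] [181.2 140.5] 75.6 0.0448
thick 415 [495.4  62.5] [ 28.2 133.8] 75.4 0.0662
slim 328 [514.7 139.1] [ 23.7 138.2] 73.9 0.0622
```

Request:
arm_command([
  [[60,5,-5,2,0,0,0],[60,10,-10,4,0,0,0],[60,14,-15,6,0,0,0],[60,18,-20,8,0,0,0],[60,20,-25,8,0,0,0]],
])

```text
time_s: 1.5
tcp_pos: [0.395, 0.3957, 0.2978]
ee_rot: [0.193, 0.981, 0.001, 0.001]
ft_force: [0.9, -0.8, 0.4]
width: 0.0511
grip_force: 0.0
```

Request:
arm_command([
  [[60,3,-5,-1,0,0,0.05],[60,6,-10,-2,0,0,0.1],[60,8,-15,-3,0,0,0.12],[60,10,-20,-3,0,0,0.12],[60,10,-25,-3,0,0,0.12]],
])

```text
time_s: 2.0
tcp_pos: [0.4914, 0.1695, 0.2668]
ee_rot: [0.134, 0.991, 0.0, 0.001]
ft_force: [0.6, 0.2, -0.4]
width: 0.0515
grip_force: 0.0
```

Request:
arm_command([
  [[60,0,0,0,0,0,0],[60,0,0,0,0,0,0]],
])

```text
time_s: 2.2
tcp_pos: [0.4901, 0.1698, 0.2671]
ee_rot: [0.135, 0.991, -0.0, 0.0]
ft_force: [-0.4, 0.6, 0.7]
width: 0.051
grip_force: 0.0
```

```bash
cat >> h.py <<'E'
def wcloud(c):
    h,w=c["range_z"].shape; f=h/2/np.tan(np.radians(c["vfov"])/2)
    v,u=np.mgrid[:h,:w]; a=u-c["cx"]; b=v-c["cy"]; r=np.hypot(a,b)+1e-9; t=np.tan(np.minimum(r/f,1.5)); z=c["range_z"]
    P=np.stack([a/r*t*z,b/r*t*z,z],-1)
    T=np.linalg.inv(c["world_to_cam"]); W=P@T[:3,:3].T+T[:3,3]; W[z<=0]=np.nan
    return W
def rect(W,m,n):
    k,l,s,_=cv2.connectedComponentsWithStats(m.astype(np.uint8)); i=1+np.argmax(s[1:,4]); p=W[l==i][:,:2]*1000
    (c,d,a)=cv2.minAreaRect(p.astype(np.float32)); print(n,s[i,4],np.round(c,1),np.round(d,1),round(a,1),np.nanmedian(W[l==i][:,2]).round(4))
E
python3 - <<'E'
from h import *
c=camera("wrist"); save(c,"w1.png"); W=wcloud(c); X,Y,Z=np.moveaxis(W,-1,0)
def box(x0,x1,y0,y1): return (X>x0)&(X<x1)&(Y>y0)&(Y<y1)
rect(W,box(.38,.62,-.03,.1)&(Z>.058)&(Z<.09),"thick"); rect(W,box(.38,.62,.105,.2)&(Z>.0565)&(Z<.09),"slim")
rect(W,box(.38,.62,-.03,.25)&(Z>.03)&(Z<.09),"rack")
I=c["image"].astype(int); m=box(.38,.62,-.03,.25)&(I[...,2]>I[...,0]+15)&(Z<.04)&(Z>.005); rect(W,m,"blue")
p=W[m]; print(len(p),np.nanmedian(p,0))
r=np.radians(75); R=np.array([[np.sin(r),-np.cos(r)],[np.cos(r),np.sin(r)]]); q=(p[:,:2]-[.506,.1005])@R.T
print(np.percentile(q,[1,50,99],axis=0).round(4))
E
```

```text
thick 2042 [492.5  64.9] [ 29.  132.1] 76.0 0.0659
slim 1808 [511.1 140.9] [ 22.9 136.8] 74.0 0.0618
rack 5550 [500.9 102.7] [180.3 137. ] 74.9 0.0616
blue 520 [500.5  99.1] [58. 35.] 75.2 0.0251
680 [0.50184134 0.10792867 0.02506881]
[[-0.0225 -0.0309]
 [-0.0068  0.0064]
 [ 0.0124  0.0683]]
```

View pics/w1.png

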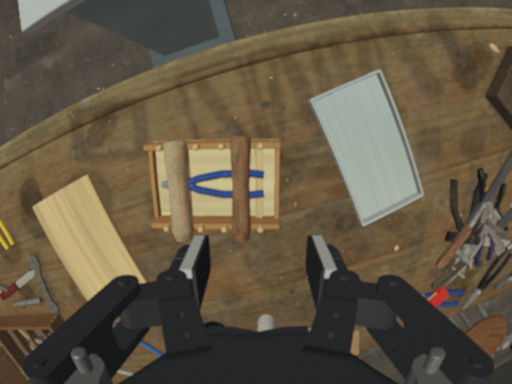

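Wrist view: thick handle at (178,190), slim at (241,188), and blue pliers beneath at (228,185). This agrees with the top view to within 4 mm. I take the slim handle first.

Request:
arm_command([
  [[70,1,-1,-5,0,0,0.01],[70,2,-2,-10,0,0,0.01],[70,2.3,-3,-14,0,0,0.01],[70,2.3,-3,-16.7,0,0,0.01],[70,2.3,-3,-16.7,0,0,0.01]],
])

```text
time_s: 2.75
tcp_pos: [0.51, 0.1427, 0.0969]
ee_rot: [0.127, 0.992, -0.001, -0.003]
ft_force: [-0.4, -0.1, 0.1]
width: 0.0595
grip_force: 0.0
```

Request:
arm_command([
  [[70,0,0,-2.5,0,0,0],[70,0,0,-5,0,0,0],[70,0,0,-6.4,0,0,0],[70,0,0,-6.4,0,0,0]],
])

```text
time_s: 3.15
tcp_pos: [0.5122, 0.1428, 0.0358]
ee_rot: [0.127, 0.992, 0.0, -0.001]
ft_force: [-0.8, 0.2, -0.3]
width: 0.06
grip_force: 0.0
```

Run:
```python
from h import *
o=observe(); print(o["tcp_pos"],o["ee_rot"],o["ft_force"],o["width"])
c=camera("wrist"); save(c,"w2.png")
```

```text
[0.51222605 0.14282226 0.03576417] [ 1.27482311e-01  9.91840684e-01  1.22125895e-04 -5.50660157e-04] [-0.77698912  0.17841687 -0.28284502] 0.06004022325608431
```

View pics/w2.png

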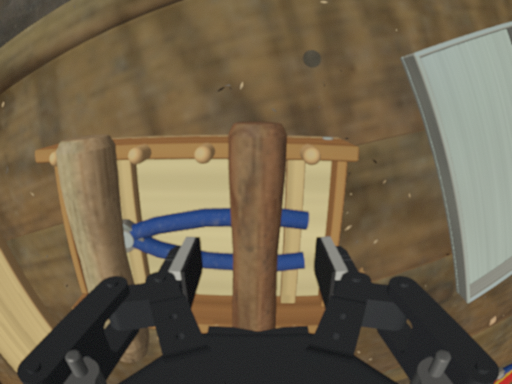

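The fingers straddle the slim handle symmetrically, around (258,250). Closing.

Request:
arm_command([
  [[10,0,0,0,0,0,0],[10,0,0,0,0,0,0],[10,0,0,0,0,0,0],[10,0,0,0,0,0,0],[10,0,0,0,0,0,0]],
])

```text
time_s: 3.7
tcp_pos: [0.5136, 0.1417, 0.0374]
ee_rot: [0.129, 0.992, 0.001, 0.001]
ft_force: [-0.3, 0.1, 5.9]
width: 0.0239
grip_force: 58.9
```

Request:
arm_command([
  [[10,0,0,2.5,0,0,0],[10,0,0,6,0,0,0],[10,0,0,9,0,0,0],[10,0,0,12,0,0,0],[10,0,0,12,0,0,0]],
])

```text
time_s: 4.2
tcp_pos: [0.5153, 0.1422, 0.1603]
ee_rot: [0.129, 0.992, 0.002, 0.004]
ft_force: [1.2, 0.2, -1.0]
width: 0.0245
grip_force: 58.8
```

Request:
arm_command([
  [[10,1.5,-4,0,0,0,-0.14],[10,3,-8.5,0,0,0,-0.28],[10,4.5,-13,0,0,0,-0.42],[10,6,-17.5,0,0,0,-0.56],[10,7,-22,0,0,0,-0.7]],
])

```text
time_s: 4.7
tcp_pos: [0.5831, -0.0806, 0.1557]
ee_rot: [0.463, 0.886, 0.0, 0.0]
ft_force: [0.8, 0.2, 0.2]
width: 0.0242
grip_force: 58.7
```

Request:
arm_command([
  [[10,1,-3,0,0,0,-0.14],[10,1.8,-6,0,0,0,-0.28],[10,1.8,-6.8,-2,0,0,-0.42],[10,1.8,-6.8,-4,0,0,-0.5],[10,1.8,-6.8,-6,0,0,-0.5]],
])

```text
time_s: 5.2
tcp_pos: [0.6001, -0.1472, 0.0949]
ee_rot: [0.667, 0.745, -0.0, -0.0]
ft_force: [0.3, 0.7, -0.8]
width: 0.0239
grip_force: 58.7
```

Request:
arm_command([
  [[10,0,0,-4,0,0,0],[10,0,0,-7,0,0,0],[10,0,0,-8,0,0,0],[10,0,0,-8.2,0,0,0],[10,0,0,-8.2,0,0,0]],
])

```text
time_s: 5.7
tcp_pos: [0.6011, -0.1468, 0.0145]
ee_rot: [0.666, 0.746, 0.0, 0.0]
ft_force: [0.3, 0.5, -0.6]
width: 0.0241
grip_force: 58.8
```

Run:
```python
from h import *
o=observe(); print(o["tcp_pos"],o["ft_force"],o["width"])
c=camera("wrist"); save(c,"w3.png"); W=wcloud(c); X,Y,Z=np.moveaxis(W,-1,0)
I=c["image"].astype(int)
m=(X>.55)&(X<.65)&(Y>-.25)&(Y<-.15)&(Z>.02)&(Z<.08); m&=Y<-.17
print(m.sum(),np.nanpercentile(Z[m],[5,50,95]).round(4)); b=(X>.47)&(X<.54)&(Y>-.2)&(Y<-.12); print(np.nanmedian(Z[b]))
```

```text
[ 0.60111539 -0.1467948   0.01453522] [ 0.2695091   0.54213704 -0.57480119] 0.024069289577168713
792 [0.0324 0.0386 0.0407]
0.011059328930073276
```

View pics/w3.png

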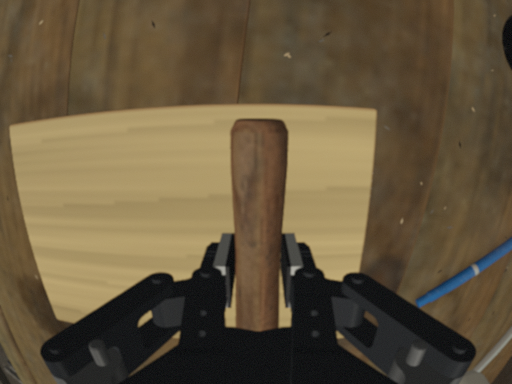

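The slim handle is held straight (260,220) above the board, about 3 mm clear. Lower it a little and release.

Request:
arm_command([
  [[10,0,0,-0.1,0,0,0],[10,0,0,-0.2,0,0,0],[70,0,0,-0.2,0,0,0],[70,0,0,-0.2,0,0,0],[70,0,0,-0.2,0,0,0]],
])

```text
time_s: 6.25
tcp_pos: [0.6009, -0.1466, 0.0122]
ee_rot: [0.666, 0.746, 0.0, 0.0]
ft_force: [-0.1, 0.1, 0.9]
width: 0.0598
grip_force: 0.0
```

Request:
arm_command([
  [[70,0,0,2,0,0,0],[70,0,0,6,0,0,0],[70,0,0,10,0,0,0],[70,-1,3,13,0,0,0.14],[70,-2,6,13,0,0,0.28]],
])

```text
time_s: 6.75
tcp_pos: [0.5838, -0.0877, 0.1466]
ee_rot: [0.554, 0.832, 0.002, 0.005]
ft_force: [0.4, -0.1, -0.7]
width: 0.0598
grip_force: 0.0
```

Request:
arm_command([
  [[70,-2,4,0,0,0,0.14],[70,-4,7,0,0,0,0.28],[70,-6,10,0,0,0,0.42],[70,-8,13,0,0,0,0.56],[70,-8.7,15.2,0,0,0,0.7]],
])

```text
time_s: 7.25
tcp_pos: [0.4912, 0.0673, 0.1423]
ee_rot: [0.233, 0.973, -0.0, -0.001]
ft_force: [0.9, 0.7, 0.0]
width: 0.0599
grip_force: 0.0
```

Request:
arm_command([
  [[70,0,0,0,0,0,0.14],[70,0,0,-2,0,0,0.22],[70,0,0,-6,0,0,0.22],[70,0,0,-9.8,0,0,0.22],[70,0,0,-9.8,0,0,0.22]],
])

```text
time_s: 7.75
tcp_pos: [0.4909, 0.0649, 0.0406]
ee_rot: [0.128, 0.992, -0.002, -0.004]
ft_force: [-0.5, -1.0, 0.3]
width: 0.0594
grip_force: 0.0
```

Run:
```python
from h import *
o=observe(); print(o["tcp_pos"],o["ee_rot"],o["ft_force"],o["width"])
c=camera("wrist"); save(c,"w4.png"); c=camera("top"); save(c,"top1.png"); W=cloud(c); X,Y,Z=np.moveaxis(W,-1,0)
rect(W,(X>.4)&(X<.7)&(Y>-.26)&(Y<-.05)&(Z>.024)&(Z<.06),"slim")
```

```text
[0.49086998 0.06493322 0.04057124] [ 0.12813583  0.99174875 -0.0015269  -0.00364709] [-0.52622065 -1.02696391  0.27938581] 0.059385011669097126
slim 342 [ 602.  -149.3] [ 23.4 139.2] 3.6 0.0343
```

View pics/w4.png

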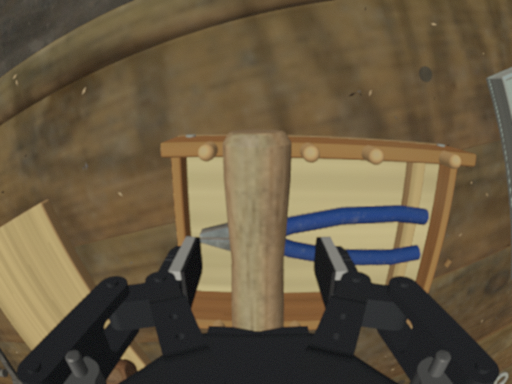

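Slim lies on the board where intended. The thick handle (258,230) is centred between the fingers, so I grip and lift it.

Request:
arm_command([
  [[10,0,0,0,0,0,0],[10,0,0,0,0,0,0],[10,0,0,0,0,0,0],[10,0,0,0,0,0,0],[10,0,0,0,0,0,0]],
])

```text
time_s: 8.35
tcp_pos: [0.495, 0.0655, 0.0461]
ee_rot: [0.129, 0.992, 0.001, 0.002]
ft_force: [-0.5, -0.7, 6.6]
width: 0.0292
grip_force: 59.2
```

Request:
arm_command([
  [[10,0,0,2.5,0,0,0],[10,0,0,6,0,0,0],[10,0,0,9,0,0,0],[10,0,0,11,0,0,0],[10,0,0,11,0,0,0]],
])

```text
time_s: 8.85
tcp_pos: [0.4958, 0.0656, 0.1578]
ee_rot: [0.129, 0.992, 0.001, 0.004]
ft_force: [0.3, 0.3, -1.1]
width: 0.0289
grip_force: 59.5
```

Request:
arm_command([
  [[10,0,-4,0,0,0,-0.14],[10,0,-8.5,0,0,0,-0.28],[10,0.5,-13,0,0,0,-0.42],[10,1,-17.5,0,0,0,-0.56],[10,1.1,-22.2,0,0,0,-0.7]],
])

```text
time_s: 9.35
tcp_pos: [0.5049, -0.1581, 0.1542]
ee_rot: [0.463, 0.886, 0.0, 0.0]
ft_force: [1.0, -0.0, 0.2]
width: 0.0294
grip_force: 59.4
```

Request:
arm_command([
  [[10,0,0,0,0,0,-0.14],[10,0,0,-2,0,0,-0.28],[10,0,0,-5,0,0,-0.42],[10,0,0,-9,0,0,-0.5],[10,0,0,-11.5,0,0,-0.5]],
])

```text
time_s: 9.85
tcp_pos: [0.5036, -0.1563, 0.037]
ee_rot: [0.667, 0.745, -0.001, -0.001]
ft_force: [0.1, 1.2, -1.2]
width: 0.0288
grip_force: 59.5
```

Request:
arm_command([
  [[10,0,0,-1,0,0,0],[10,0,0,-2,0,0,0],[10,0,0,-2,0,0,0]],
])

```text
time_s: 10.15
tcp_pos: [0.5049, -0.1567, 0.0189]
ee_rot: [0.666, 0.746, 0.0, 0.0]
ft_force: [-0.4, 0.4, -0.1]
width: 0.0284
grip_force: 60.5
```

Run:
```python
from h import *
o=observe(); print(o["tcp_pos"],o["ee_rot"],o["ft_force"],o["width"])
c=camera("wrist"); W=wcloud(c); X,Y,Z=np.moveaxis(W,-1,0)
m=(X>.47)&(X<.54)&(Y>-.26)&(Y<-.18)&(Z>.02)&(Z<.08)
print(m.sum(),np.nanpercentile(Z[m],[5,50,95]).round(4))
m=(X>.57)&(X<.64)&(Y>-.26)&(Y<-.18)&(Z>.02)&(Z<.08)
print(m.sum(),np.nanpercentile(Z[m],[5,50,95]).round(4))
```

```text
[ 0.50485246 -0.15673345  0.01893168] [6.66035616e-01 7.45919928e-01 8.92158691e-05 1.08506860e-04] [-0.40857109  0.40003251 -0.10008555] 0.028448594670530507
1135 [0.032  0.0395 0.0417]
15 [0.0318 0.0337 0.0354]
```

Request:
arm_command([
  [[10,0,0,-0.1,0,0,0],[10,0,0,-0.15,0,0,0],[70,0,0,-0.15,0,0,0],[70,0,0,-0.15,0,0,0],[70,0,0,-0.15,0,0,0]],
])

```text
time_s: 10.7
tcp_pos: [0.5049, -0.1567, 0.0178]
ee_rot: [0.666, 0.746, 0.0, 0.0]
ft_force: [0.8, -0.5, -0.4]
width: 0.0598
grip_force: 0.0
```

Request:
arm_command([
  [[70,0,0,2,0,0,0],[70,0,0,6,0,0,0],[70,0,0,10,0,0,0],[70,0,3,14,0,0,0],[70,0,7,18,0,0,0]],
])

```text
time_s: 11.2
tcp_pos: [0.5048, -0.0923, 0.195]
ee_rot: [0.668, 0.745, 0.0, 0.001]
ft_force: [1.1, 0.3, -0.2]
width: 0.0598
grip_force: 0.0
```

Request:
arm_command([
  [[70,-1,4,1,0,0,-0.1],[70,-2,8,1,0,0,-0.2],[70,-3,12,1,0,0,-0.3],[70,-3,14,1,0,0,-0.38],[70,-3,14,1,0,0,-0.38]],
])

```text
time_s: 11.7
tcp_pos: [0.4743, 0.0528, 0.2029]
ee_rot: [0.793, 0.609, 0.001, -0.001]
ft_force: [-0.1, 0.4, 0.4]
width: 0.0599
grip_force: 0.0
```

Run:
```python
from h import *
o=observe(); print(o["tcp_pos"],o["ee_rot"],o["ft_force"],o["width"])
c=camera("wrist"); save(c,"w5.png"); W=wcloud(c); t=camera("top"); save(t,"top2.png"); V=cloud(t)
X,Y,Z=np.moveaxis(V,-1,0)
rect(V,(X>.55)&(X<.7)&(Y>-.26)&(Y<-.05)&(Z>.024)&(Z<.06),"slim");rect(V,(X>.42)&(X<.55)&(Y>-.26)&(Y<-.05)&(Z>.024)&(Z<.06),"thick")
r=np.radians(75); R=np.array([[np.sin(r),-np.cos(r)],[np.cos(r),np.sin(r)]])
for n,c,W in(("w",c,W),("t",t,V)):
    X,Y,Z=np.moveaxis(W,-1,0); I=c["image"].astype(int)
    q=(W[...,:2]-[.504,.1015])@R.T
    i=(abs(q[...,0])<.048)&(abs(q[...,1])<.08)&(Z<.045)
    m=i&(I[...,2]>I[...,0]+15)&(Z>.005); rect(W,m,n+"blue")
    print(n,m.sum(),np.percentile(q[m],[1,50,99],axis=0).round(4),np.percentile(Z[m],[10,90]))
    for a,b in((.015,.03),(.03,.045),(.045,.07)): 
        k=m&(q[...,1]>a)&(q[...,1]<b); print(a,k.sum(),np.percentile(q[k][:,0],[2,98]).round(4))
    for r_ in cut_out({"w":"wrist","t":"top"}[n],"pliers")[:1]:
        k=r_["pixels"]&i; print("cut",r_["score"],k.sum(),np.nanpercentile(q[k],[1,50,99],axis=0).round(4))
```

```text
[0.47426247 0.052822   0.20291474] [ 7.93108577e-01  6.09079615e-01  5.01114731e-04 -7.45557223e-04] [-0.0832274   0.37594671  0.4153273 ] 0.05991527505150968
slim 344 [ 602.2 -149.2] [ 25.1 139.3] 5.0 0.0342
thick 424 [ 506.3 -158. ] [ 29.2 133.9] 6.5 0.0381
wblue 1522 [507.1 117.8] [104.3  38.2] 74.9 0.0252
w 1522 [[-0.0203 -0.0332]
 [-0.0029  0.0178]
 [ 0.0168  0.0676]] [0.0237693  0.02634866]
0.015 222 [-0.0203  0.016 ]
0.03 218 [-0.0203  0.0169]
0.045 354 [-0.0203  0.0167]
cut 0.56 2476 [[-0.0214 -0.0696]
 [-0.0029  0.0051]
 [ 0.018   0.069 ]]Traceback (most recent call last):
  File "<stdin>", line 11, in <module>
  File "h.py", line 17, in rect
    k,l,s,_=cv2.connectedComponentsWithStats(m.astype(np.uint8)); i=1+np.argmax(s[1:,4]); p=W[l==i][:,:2]*1000
                                                                      ~~~~~~~~~^^^^^^^^^
    return _wrapfunc(a, 'argmax', axis=axis, out=out, **kwds)
    return bound(*args, **kwds)
ValueError: attempt to get argmax of an empty sequence
```

View pics/w5.png

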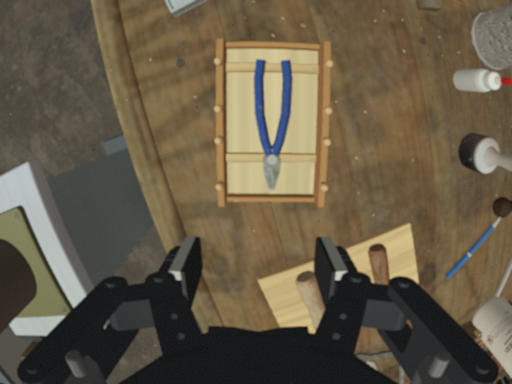

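Wrist view: the rack now holds only the pliers, at (273,120), with handles towards +y. Both handles lie on the board at (310,295) and (380,262). The gripper is already square to the pliers.

Request:
arm_command([
  [[70,2,4,-2,0,0,0],[70,3.5,7.7,-5,0,0,0],[70,3.5,7.7,-9.5,0,0,0],[70,3.5,7.7,-13,0,0,0],[70,3.5,7.7,-13,0,0,0]],
])

```text
time_s: 12.35
tcp_pos: [0.5071, 0.1233, 0.0692]
ee_rot: [0.795, 0.606, -0.004, -0.001]
ft_force: [-0.8, -0.3, 0.4]
width: 0.0597
grip_force: 0.0
```

Run:
```python
from h import *
o=observe(); print(o["tcp_pos"],o["ee_rot"],o["ft_force"],o["width"])
c=camera("wrist"); save(c,"w6.png"); W=wcloud(c)
r=np.radians(75); R=np.array([[np.sin(r),-np.cos(r)],[np.cos(r),np.sin(r)]])
X,Y,Z=np.moveaxis(W,-1,0); I=c["image"].astype(int)
q=(W[...,:2]-o["tcp_pos"][:2])@R.T
m=(I[...,2]>I[...,0]+15)&(Z>.005)&(Z<.04)&(abs(q[...,0])<.05)&(abs(q[...,1])<.08); print(m.sum(),np.percentile(q[m],[1,99],axis=0).round(4))
```

```text
[0.5070515  0.12325132 0.06919717] [ 0.79545199  0.60600145 -0.00406521 -0.00136069] [-0.79526648 -0.27800104  0.38419948] 0.05965570972640738
3827 [[-0.0177 -0.054 ]
 [ 0.0201  0.0476]]
```

View pics/w6.png

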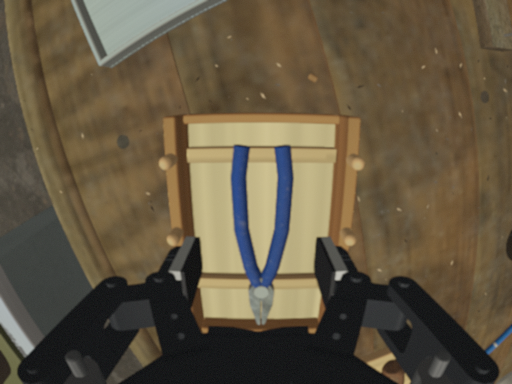

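The pliers (263,230) are centred between the fingers; I descend.

Request:
arm_command([
  [[70,0,0,-2,0,0,0],[70,0,0,-4,0,0,0],[70,0,0,-5.5,0,0,0],[70,0,0,-6.3,0,0,0],[70,0,0,-6.3,0,0,0]],
])

```text
time_s: 12.9
tcp_pos: [0.5099, 0.1253, 0.01]
ee_rot: [0.795, 0.606, -0.0, 0.0]
ft_force: [-0.6, -0.3, 0.6]
width: 0.0598
grip_force: 0.0
```

Request:
arm_command([
  [[20,0,0,0,0,0,0],[20,0,0,0,0,0,0],[20,0,0,0,0,0,0],[20,0,0,0,0,0,0],[20,0,0,0,0,0,0]],
])

```text
time_s: 13.4
tcp_pos: [0.5105, 0.1257, 0.0111]
ee_rot: [0.795, 0.607, 0.001, 0.001]
ft_force: [-1.4, -0.1, 6.2]
width: 0.0373
grip_force: 59.7
```

Request:
arm_command([
  [[20,0,0,1,0,0,0],[20,0,0,4,0,0,0],[20,0,0,8,0,0,0],[20,0,0,11,0,0,0],[20,0,0,11,0,0,0]],
])

```text
time_s: 13.9
tcp_pos: [0.5121, 0.1263, 0.124]
ee_rot: [0.795, 0.607, 0.004, 0.001]
ft_force: [0.7, 0.6, -2.2]
width: 0.0374
grip_force: 60.8
```

Run:
```python
from h import *
o=observe(); print(o["tcp_pos"],o["width"],o["joint_positions"].round(2))
c=camera("wrist"); W=wcloud(c); Z=W[...,2]; I=c["image"].astype(int)
m=(I[...,2]>I[...,0]+15)&(Z>.05)&(Z<.18); print(m.sum(),np.nanpercentile(W[m],[2,50,98],axis=0).round(3)); save(c,"w7.png")
```

```text
[0.51212946 0.12629873 0.12404693] 0.037407875699677025 [-0.43  0.74  0.17  1.97 -0.26  0.44 -0.33]
6357 [[0.49  0.083 0.134]
 [0.509 0.134 0.138]
 [0.537 0.172 0.139]]
```

View pics/w7.png

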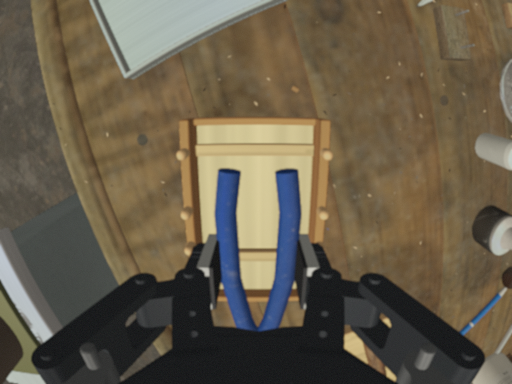

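Pliers held level and straight at (258,250). I carry them to the tray.

Request:
arm_command([
  [[20,0.5,4,0,0,0,-0.14],[20,1,8,0,0,0,-0.28],[20,2,12,0,0,0,-0.42],[20,3,16,0,0,0,-0.56],[20,3,20.5,0,0,0,-0.7]],
])

```text
time_s: 14.45
tcp_pos: [0.5402, 0.3308, 0.1185]
ee_rot: [0.956, 0.294, -0.0, 0.001]
ft_force: [2.0, -1.2, -1.8]
width: 0.0375
grip_force: 60.8
```

Request:
arm_command([
  [[20,0,0.4,0,0,0,-0.14],[20,0,0.4,0,0,0,-0.28],[20,0,0.4,-2,0,0,-0.42],[20,0,0.4,-5,0,0,-0.42],[20,0,0.4,-8,0,0,-0.42]],
])

```text
time_s: 14.95
tcp_pos: [0.5385, 0.3345, 0.0374]
ee_rot: [0.996, 0.092, -0.001, 0.001]
ft_force: [0.0, 0.8, -2.1]
width: 0.0374
grip_force: 60.9
```

Run:
```python
from h import *
o=observe(); print(o["tcp_pos"],o["ee_rot"],o["width"],o["joint_positions"].round(2))
c=camera("wrist"); save(c,"w8.png"); W=wcloud(c); X,Y,Z=np.moveaxis(W,-1,0); I=c["image"].astype(int)
m=(I[...,2]>I[...,0]+15)&(Z>.035)&(Z<.1)&(X>.45)&(X<.65); print(m.sum(),np.nanpercentile(W[m],[2,50,98],axis=0).round(3))
```

```text
[0.53845181 0.33449029 0.03744319] [ 9.95764062e-01  9.19373383e-02 -9.90732108e-04  6.90067811e-04] 0.037392355254180595 [-0.88  1.03  0.49  1.68 -0.74  0.64 -1.36]
6731 [[0.494 0.315 0.047]
 [0.545 0.332 0.051]
 [0.583 0.358 0.053]]
```

View pics/w8.png

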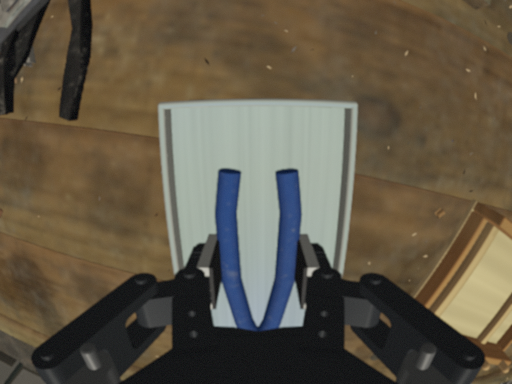

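The pliers (258,250) are centred in the tray and aligned with it. I lower and release them.

Request:
arm_command([
  [[20,0,0,-2,0,0,0],[20,0,0,-3.2,0,0,0],[20,0,0,-3.6,0,0,0],[20,0,0,-3.6,0,0,0]],
])

```text
time_s: 15.4
tcp_pos: [0.5393, 0.3345, 0.0036]
ee_rot: [0.996, 0.092, -0.001, 0.0]
ft_force: [1.1, -0.3, -1.8]
width: 0.0378
grip_force: 61.0
```

Request:
arm_command([
  [[20,0,0,-0.2,0,0,0],[20,0,0,-0.2,0,0,0],[62,0,0,-0.1,0,0,0],[62,0,0,-0.1,0,0,0],[62,0,0,0,0,0,0]],
])

```text
time_s: 15.9
tcp_pos: [0.54, 0.3349, 0.0044]
ee_rot: [0.996, 0.092, 0.0, -0.0]
ft_force: [0.3, 0.4, 0.3]
width: 0.0529
grip_force: 0.0
```

Request:
arm_command([
  [[62,0,0,2,0,0,0],[62,0,0,6,0,0,0],[62,0,0,10,0,0,0],[70,0,0,14,0,0,0],[70,0,0,14,0,0,0]],
])

```text
time_s: 16.4
tcp_pos: [0.5437, 0.3356, 0.1501]
ee_rot: [0.996, 0.092, 0.005, -0.002]
ft_force: [1.2, 0.6, -0.3]
width: 0.0599
grip_force: 0.0
```

Run:
```python
from h import *
o=observe(); print(o["tcp_pos"],o["ee_rot"],o["width"])
c=camera("wrist"); save(c,"w9.png"); W=wcloud(c); X,Y,Z=np.moveaxis(W,-1,0); I=c["image"].astype(int)
m=(I[...,2]>I[...,0]+15)&(Z>-.01)&(Z<.06)&(X>.4)&(X<.65); rect(W,m,"pl"); print(np.nanpercentile(Z[m],[5,50,95]))
```

```text
[0.54373419 0.33556621 0.15008538] [ 0.99577987  0.09160247  0.00531773 -0.00177461] 0.05990987290195743
pl 2044 [531.5 333.7] [105.9  39.9] 9.4 0.0121
[0.00956312 0.01208772 0.01366553]
```

View pics/w9.png

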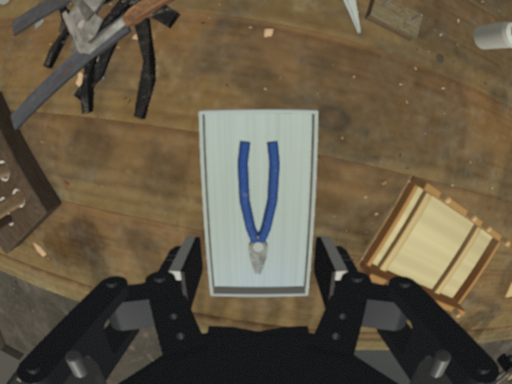

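Pliers lie flat in the tray at (258,205), top about 13 mm high, clear of the walls. Now I return the handles, thick first.

Request:
arm_command([
  [[70,0,-4.5,0,0,0,0.14],[70,-1,-9,0,0,0,0.28],[70,-2,-13.5,0,0,0,0.42],[70,-2.5,-18,0,0,0,0.56],[70,-3,-22.5,0,0,0,0.7]],
])

```text
time_s: 16.95
tcp_pos: [0.5083, 0.1083, 0.1431]
ee_rot: [0.902, 0.431, -0.001, -0.0]
ft_force: [0.5, -0.4, -0.2]
width: 0.0599
grip_force: 0.0
```

Request:
arm_command([
  [[70,0,-4.5,0,0,0,0.14],[70,0,-9,0,0,0,0.28],[70,0,-13.5,0,0,0,0.42],[70,-0.5,-18,0,0,0,0.56],[70,-0.5,-22.5,0,0,0,0.7]],
])

```text
time_s: 17.45
tcp_pos: [0.5031, -0.1166, 0.143]
ee_rot: [0.7, 0.714, -0.001, -0.001]
ft_force: [0.6, 0.1, -0.9]
width: 0.0594
grip_force: 0.0
```

Request:
arm_command([
  [[70,0,-4.2,0,0,0,0.1],[70,0,-4.2,0,0,0,0.1],[70,0,-4.2,0,0,0,0.1]],
])

```text
time_s: 17.75
tcp_pos: [0.5037, -0.1583, 0.1431]
ee_rot: [0.667, 0.745, -0.0, -0.001]
ft_force: [0.5, 1.6, 0.4]
width: 0.0598
grip_force: 0.0
```

Request:
arm_command([
  [[70,0,0,-4,0,0,0],[70,0,0,-8,0,0,0],[70,0,0,-11.5,0,0,0],[70,0,0,-12.5,0,0,0],[70,0,0,-12.5,0,0,0]],
])

```text
time_s: 18.25
tcp_pos: [0.5038, -0.1552, 0.0177]
ee_rot: [0.665, 0.747, -0.0, -0.002]
ft_force: [0.2, -0.6, 0.6]
width: 0.0598
grip_force: 0.0
```

Request:
arm_command([
  [[10,0,0,0,0,0,0],[10,0,0,0,0,0,0],[10,0,0,0,0,0,0],[10,0,0,0,0,0,0],[10,0,0,0,0,0,0]],
])

```text
time_s: 18.75
tcp_pos: [0.506, -0.1574, 0.0208]
ee_rot: [0.666, 0.746, 0.001, 0.001]
ft_force: [-0.0, 0.7, 7.5]
width: 0.0286
grip_force: 60.7
```

Request:
arm_command([
  [[10,0,0,2,0,0,0],[10,0,0,6,0,0,0],[10,0,0,10,0,0,0],[10,0,0,14,0,0,0],[10,0,0,14,0,0,0]],
])

```text
time_s: 19.25
tcp_pos: [0.5081, -0.1585, 0.1646]
ee_rot: [0.666, 0.746, 0.003, 0.005]
ft_force: [0.9, -1.1, -1.3]
width: 0.0288
grip_force: 59.7
```

Request:
arm_command([
  [[10,0,4,0,0,0,0.14],[10,0,8.5,0,0,0,0.28],[10,-0.5,13,0,0,0,0.42],[10,-1,17.5,0,0,0,0.56],[10,-1.1,22.2,0,0,0,0.7]],
])

```text
time_s: 19.75
tcp_pos: [0.4926, 0.0659, 0.159]
ee_rot: [0.368, 0.93, -0.0, -0.0]
ft_force: [0.6, -0.4, -1.1]
width: 0.0286
grip_force: 59.7
```

Request:
arm_command([
  [[10,0,0,0,0,0,0.14],[10,0,0,0,0,0,0.28],[10,0,0,-2,0,0,0.42],[10,0,0,-6,0,0,0.5],[10,0,0,-8,0,0,0.5]],
])

```text
time_s: 20.25
tcp_pos: [0.4926, 0.0644, 0.0772]
ee_rot: [0.128, 0.992, -0.0, -0.001]
ft_force: [-0.5, -0.2, 0.2]
width: 0.0288
grip_force: 59.6
```

Request:
arm_command([
  [[10,0,0,0,0,0,0],[10,0,0,0,0,0,0]],
])

```text
time_s: 20.45
tcp_pos: [0.4936, 0.0647, 0.0792]
ee_rot: [0.129, 0.992, -0.0, -0.0]
ft_force: [-0.3, 0.6, 0.1]
width: 0.0288
grip_force: 59.6
```

Run:
```python
from h import *
o=observe(); print(o["tcp_pos"],o["ee_rot"],o["width"])
c=camera("wrist"); save(c,"w10.png")
t=camera("top"); V=cloud(t); X,Y,Z=np.moveaxis(V,-1,0); rect(V,(X>.55)&(X<.7)&(Y>-.26)&(Y<-.05)&(Z>.024)&(Z<.06),"slim")
```

```text
[0.49361569 0.06469579 0.07919089] [ 1.28651826e-01  9.91689812e-01 -8.28713592e-05 -1.30464187e-04] 0.028774152929958045
slim 350 [ 602.2 -149.2] [ 24.4 139.7] 4.9 0.0337
```

View pics/w10.png

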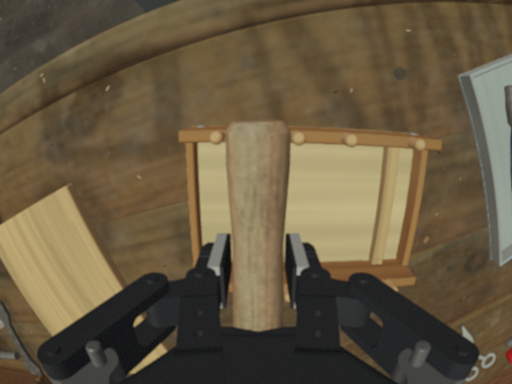

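The thick handle (258,220) sits between the pegs at (217,137) and (298,138), in its original place. Lower and release.

Request:
arm_command([
  [[10,0,0,-1.5,0,0,0],[10,0,0,-2.6,0,0,0],[10,0,0,-3.1,0,0,0],[10,0,0,-3.1,0,0,0]],
])

```text
time_s: 20.95
tcp_pos: [0.4939, 0.0648, 0.0487]
ee_rot: [0.128, 0.992, -0.0, 0.0]
ft_force: [-1.6, 0.8, 5.0]
width: 0.0284
grip_force: 60.4
```

Request:
arm_command([
  [[10,0,0,-0.1,0,0,0],[10,0,0,-0.1,0,0,0],[60,0,0,-0.1,0,0,0],[60,0,0,-0.1,0,0,0],[60,0,0,-0.1,0,0,0]],
])

```text
time_s: 21.45
tcp_pos: [0.4939, 0.0647, 0.047]
ee_rot: [0.129, 0.992, 0.0, 0.0]
ft_force: [0.6, 0.6, -0.4]
width: 0.0507
grip_force: 0.0
```

Request:
arm_command([
  [[60,0,0,2,0,0,0],[60,0,0,6,0,0,0],[60,0,0,10,0,0,0],[60,0,-3,10,0,0,-0.14],[60,1,-7,10,0,0,-0.28]],
])

```text
time_s: 21.95
tcp_pos: [0.5038, -0.0034, 0.1483]
ee_rot: [0.266, 0.964, 0.001, 0.001]
ft_force: [-0.0, -0.3, -0.5]
width: 0.0512
grip_force: 0.0
```

Request:
arm_command([
  [[70,2,-3,0,0,0,-0.14],[70,4,-6,0,0,0,-0.28],[70,6,-9,0,0,0,-0.42],[70,8,-12,0,0,0,-0.56],[70,9.7,-14.2,0,0,0,-0.7]],
])

```text
time_s: 22.45
tcp_pos: [0.6012, -0.1501, 0.1468]
ee_rot: [0.583, 0.812, -0.0, 0.0]
ft_force: [-0.0, 0.1, 0.2]
width: 0.0598
grip_force: 0.0
```

Request:
arm_command([
  [[70,0,0,0,0,0,-0.14],[70,0,0,0,0,0,-0.22],[70,0,0,-3,0,0,-0.22],[70,0,0,-6,0,0,-0.22],[70,0,0,-6,0,0,-0.22]],
])

```text
time_s: 22.95
tcp_pos: [0.5973, -0.1463, 0.0831]
ee_rot: [0.666, 0.746, -0.002, -0.004]
ft_force: [-1.2, -0.6, 0.4]
width: 0.06
grip_force: 0.0
```

Request:
arm_command([
  [[70,0,0,-3,0,0,0],[70,0,0,-6,0,0,0],[70,0,0,-7.3,0,0,0],[70,0,0,-7.3,0,0,0],[70,0,0,-7.3,0,0,0]],
])

```text
time_s: 23.45
tcp_pos: [0.6016, -0.1475, 0.0151]
ee_rot: [0.666, 0.746, 0.0, 0.001]
ft_force: [0.1, 0.2, -0.3]
width: 0.0597
grip_force: 0.0
```

Request:
arm_command([
  [[10,0,0,0,0,0,0],[10,0,0,0,0,0,0],[10,0,0,0,0,0,0],[10,0,0,0,0,0,0],[10,0,0,0,0,0,0]],
])

```text
time_s: 23.95
tcp_pos: [0.6018, -0.1475, 0.0155]
ee_rot: [0.666, 0.746, 0.001, 0.001]
ft_force: [-0.7, -0.1, 6.7]
width: 0.0238
grip_force: 60.4
```

Request:
arm_command([
  [[10,0,0,2,0,0,0],[10,0,0,6,0,0,0],[10,0,0,10,0,0,0],[10,0,0,14,0,0,0],[10,0,0,14.4,0,0,0]],
])

```text
time_s: 24.45
tcp_pos: [0.6042, -0.1482, 0.1637]
ee_rot: [0.666, 0.746, 0.003, 0.005]
ft_force: [0.5, -0.6, -0.2]
width: 0.024
grip_force: 59.4
```

Request:
arm_command([
  [[10,-1.5,4,0,0,0,0.14],[10,-3,8.5,0,0,0,0.28],[10,-4.5,13,0,0,0,0.42],[10,-6,17.5,0,0,0,0.56],[10,-7,22,0,0,0,0.7]],
])

```text
time_s: 24.95
tcp_pos: [0.5289, 0.0741, 0.1577]
ee_rot: [0.367, 0.93, -0.0, -0.001]
ft_force: [1.8, 0.6, -0.5]
width: 0.0239
grip_force: 59.4
```

Request:
arm_command([
  [[10,-1,3,0,0,0,0.14],[10,-1.8,6,0,0,0,0.28],[10,-1.8,6.8,0,0,0,0.42],[10,-1.8,6.8,-4,0,0,0.5],[10,-1.8,6.8,-7.5,0,0,0.5]],
])

```text
time_s: 25.45
tcp_pos: [0.5131, 0.1415, 0.0824]
ee_rot: [0.127, 0.992, 0.001, 0.001]
ft_force: [-0.6, -0.5, -1.0]
width: 0.0239
grip_force: 59.4
```

Request:
arm_command([
  [[10,0,0,0,0,0,0],[10,0,0,0,0,0,0]],
])

```text
time_s: 25.65
tcp_pos: [0.5123, 0.1406, 0.0829]
ee_rot: [0.129, 0.992, -0.0, -0.001]
ft_force: [-0.0, -1.0, -0.9]
width: 0.0239
grip_force: 59.4
```

Run:
```python
from h import *
o=observe(); print(o["tcp_pos"],o["ee_rot"],o["width"])
c=camera("wrist"); save(c,"w11.png")
```

```text
[0.51230732 0.14058243 0.08290906] [ 1.28593265e-01  9.91697161e-01 -3.72799538e-04 -6.11892893e-04] 0.023929300868352908
```

View pics/w11.png

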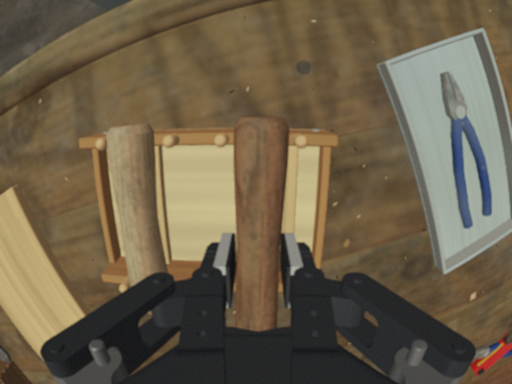

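Thick is back between its pegs at (130,190). Slim (260,220) hangs centred between the pegs at (218,140) and (301,140). Lower and release.

Request:
arm_command([
  [[10,0,0,-2,0,0,0],[10,0,0,-3.4,0,0,0],[10,0,0,-3.9,0,0,0],[10,0,0,-3.9,0,0,0]],
])

```text
time_s: 26.1
tcp_pos: [0.5133, 0.1409, 0.0448]
ee_rot: [0.129, 0.992, 0.0, 0.001]
ft_force: [-0.0, 0.5, 0.5]
width: 0.024
grip_force: 59.4
```

Request:
arm_command([
  [[10,0,0,-0.2,0,0,0],[10,0,0,-0.2,0,0,0],[60,0,0,-0.2,0,0,0],[60,0,0,-0.2,0,0,0],[60,0,0,-0.2,0,0,0]],
])

```text
time_s: 26.6
tcp_pos: [0.5129, 0.1408, 0.0422]
ee_rot: [0.129, 0.992, 0.0, 0.0]
ft_force: [-0.1, -0.3, -1.1]
width: 0.0512
grip_force: 0.0
```

Request:
arm_command([
  [[60,0,0,2,0,0,0],[60,0,0,6,0,0,0],[60,0,0,10,0,0,0],[60,-1,4,13,0,0,0],[60,-2,8,16,0,0,0]],
])

```text
time_s: 27.1
tcp_pos: [0.4934, 0.2186, 0.2024]
ee_rot: [0.131, 0.991, -0.0, 0.0]
ft_force: [1.3, 1.4, -0.4]
width: 0.0515
grip_force: 0.0
```

Request:
arm_command([
  [[60,-3,4,1,0,0,0],[60,-6,8,2,0,0,0],[60,-9,12,2,0,0,0],[60,-12,16,2,0,0,0],[60,-12,16,2,0,0,0]],
])

```text
time_s: 27.6
tcp_pos: [0.3665, 0.387, 0.2213]
ee_rot: [0.122, 0.993, 0.003, -0.002]
ft_force: [-0.3, 0.2, 0.4]
width: 0.0513
grip_force: 0.0
```

Run:
```python
from h import *
c=camera("top"); V=cloud(c); save(c,"top3.png"); X,Y,Z=np.moveaxis(V,-1,0)
rect(V,(X>.38)&(X<.62)&(Y>-.03)&(Y<.1)&(Z>.058)&(Z<.1),"thick (was 495.4 62.5, 75.4)"); rect(V,(X>.38)&(X<.62)&(Y>.11)&(Y<.2)&(Z>.056)&(Z<.1),"slim (was 514.7 139.1, 73.9)")
I=c["image"].astype(int); rect(V,(I[...,2]>I[...,0]+30)&(X>.4)&(X<.65)&(Y>.25)&(Y<.4),"pliers blue")
```

```text
thick (was 495.4 62.5, 75.4) 407 [493.4  62.8] [ 29.4 132.2] 74.5 0.0662
slim (was 514.7 139.1, 73.9) 335 [514.2 139.6] [ 24.2 137. ] 73.8 0.0619
pliers blue 186 [532.8 333.1] [99.9 38.2] 8.2 0.0122
```

Both handles are back within 2 mm of where they started, and the pliers are flat in the tray. Handing in.

```bash
python3 -c "
from cell import close_job
print(close_job())"
```

```text
the job is handed in; nothing more can be done
None
```

The job is handed in: the pliers lie flat in the steel tray, both file handles are back between their own pegs within about 2 mm of where they started, and the arm stayed clear of the bystanders; no verdict was reported.

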